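# Stack the batch and present its sample pill

## Task

Make up this pill batch for its release picture: stack the two loose tins, one after the other, squarely on the tin that already stands on the aluminium tray. Then pick up the steel sample pan by its arched handle and hold it level over the middle of the finished column, a few centimetres clear of the top tin, given a quarter turn counter-clockwise (seen from above) so that its red end points the same way as the tray's green-edged side lies from the tray's middle. Keep the loose pill inside the green ring of the pan all the while, leave the bowl, the jar and the spoon alone, and finish still holding the pan there.

Things in the scene. Friction and masses are not known exactly. Their poses are not given: they have to be found in the camera images.
- tray_top (a point): Fixed square aluminium tray, 180 x 180 x 8 mm, on the work surface. Site at the centre of its top face, 8 mm above the work surface. z up; its +y side carries an 18 mm wide green stripe along the edge (the green-edged side).
- tin_a_center (a point): The base tin of the column: closed rectangular tin, 90 (x) x 60 (y) x 36 (z) mm, 0.11 to 0.22 kg, white with a green lid. Site at its centre, 18 mm above its underside; x along its length, z up. It stands loose near the middle of the tray.
- tin_b_center (a point): First of the two loose tins: closed rectangular tin, 90 (x) x 60 (y) x 36 (z) mm, 0.11 to 0.22 kg, white with a green lid. Site at its centre, 18 mm above its underside; x along its length, z up. It stands on a fixed blue mat 3 mm thick. The two loose tins are alike and may go in either order.
- tin_c_center (a point): Second of the two loose tins: closed rectangular tin, 90 (x) x 60 (y) x 36 (z) mm, 0.11 to 0.22 kg, white with a green lid. Site at its centre, 18 mm above its underside; x along its length, z up. It stands on the same 3 mm blue mat.
- pan_grip (a point): Middle of the sample pan's arched handle: a straight level bar along the pan's x, 130 long, 12 wide (y), 14 mm high, on two posts 65 mm either side; 98 mm above the pan's underside, over its centre; the space below, down to the pill, is free. Pan: 0.2 to 0.34 kg, on a fixed black 3 mm mat. Axes: +x to the pan's red end (at the start nearly the tray's +x), z up.
- pan_mid (a point): Centre of the inner floor of the pan, a shallow round steel dish 132 mm across with a rim 21 mm high; 4 mm above its underside, 94 mm below pan_grip, same axes. The floor is flat to 8 mm radius, then rises outwards at about 11 degrees. A green ring of 22 mm inner radius is painted on it.
- pan_red (a point): Red tab on the pan's rim, 74 mm from the pan's centre along the pan's +x, 18 mm above its underside. The same end of the handle bar is red too.
- pill_center (a point): Centre of the loose dark brown ball-shaped pill, 30 mm in diameter, about 20 g; it rests in the middle of the pan and can roll.
- bowl_mid (a point): Bystander: loose empty white bowl, 150 mm across, 60 mm high. Site at its centre, 30 mm up.
- jar_mid (a point): Bystander: loose amber jar, 56 mm across, 90 mm high. Site at its centre, 45 mm up.
- spoon_mid (a point): Bystander: loose steel spoon with a wooden handle, lying flat. Site near its middle, 10 mm up.
Things that resemble listed ones, but are neither listed nor needed, are in the scene too. What is shaped like the part that bears tin_c_center but brown is not meant. There is more than one size of the part that bears pan_grip; the job needs the smaller.

How it is judged:
By the outcome, as a careful person would: the job done as asked, in the order asked, and still so for the second after the job is handed in, while the arm keeps its last pose, push and grip.
It also fails if it takes over 72 s, if anything falls off the work surface, if the arm or the gripper's body presses on something with over 40 N, if the wrist force passes 120 N, or if a joint passes its speed limit or range.

## Robot

A 6-joint arm with a two-finger parallel gripper is mounted at the origin on the work surface. World frame = base frame: x ahead of the robot, y to its left, z up, the work surface at z = 0. Lengths are in m, angles in rad, forces in N, time in s.
With the tool pointing down it reaches from about 0.35 to 1 m from the base axis. Payload 7.1 kg.
Tool frame: the origin (TCP) lies between the finger pads; the fingertips stand 22 mm ahead of it and the grasp point (between the pads) lies 3 mm ahead of it; x points along the fingers, y is the direction in which the jaws open and shut, and the axes are right-handed (so a half turn about x gives the same grasp; the last joint's range is limited). The gripper opens to 85 mm and grips with 20 to 120 N. Pads are 22 mm wide; open, the fingers measure 114 mm over their backs; the gripper's body (76 mm by 85 mm) begins 54 mm behind the grasp point. The pads swing forward as they close: fully open they stand 13 mm farther back than shut.
Start: joints at [1.285, 0.423, 1.63, -0, 1.089, -0.019], TCP at [0.165, 0.603, 0.253] pointing down, gripper open.
Joint ranges: [-3, 3], [-0.9, 2.11], [0.09, 2.58], [-1.31, 4.45], [0.11, 2.69], [-2.54, 2.54]. Speed limits (rad/s): [2.39, 2.39, 3.01, 3.14, 3.14, 3.14].

## Interface

Orientations are given as a rotation vector (axis times angle).
In Python, from rig import manip gives the robot as it stands. The module is installed in compiled form; this text tells all that it offers. Calls block until the motion is done:
- manip.move_to(position, orientation): joint-space move of the TCP to a pose.
- manip.servo_line(position, orientation=None, rate=0.15): straight line of the TCP; orientation=None keeps the orientation; rate is the mean speed in m/s.
- manip.set_joints(angles): joint-space move.
- manip.command_gripper(opening, f_grip=None): finger opening in m; f_grip is the grip in N (None keeps the last); returns when the fingers have stopped.
- manip.hold(seconds).
- manip.solve_ik(position, orientation): joint angles nearest the present ones, or None.
- manip.camera(name): name is "side" or "top"; returns a dict with "image" (480x640x3 uint8, red, green, blue), "fx", "fy", "cx", "cy" (pixels), "cam_to_world" (4x4, takes a point from camera to world coordinates). Camera axes: x right, y down, z forward; pixel columns grow to the right and rows downward; lengths in m; the calibration is good to about 2 mm. A picture is of the moment at which its call begins. There is no depth.
A pose or a line that the arm cannot do raises manip.IKError and nothing moves.
- manip.sign_off(): hands the job in, once; it reports no verdict.
Readings, each from a call of its own:
- manip.get_time(): time.
- manip.get_joint_positions(): joint angles.
- manip.get_joint_vel(): joint speeds.
- manip.get_tau(): joint torques, N m.
- manip.get_position(): TCP position.
- manip.get_ee_rot(): TCP orientation.
- manip.get_contact_force(): force on the tool from outside, world axes, zero at the start.
- manip.get_torque(): the same for the moment, N m.
- manip.get_width(): finger opening in m.
Only numpy, scipy, OpenCV 4.12 (cv2) and the standard library are available. Lean on these libraries where they do the work, as an engineer would, in place of code of your own. Each camera call takes 0.05 s, during which the arm holds its last target.

## Working session

There is one attempt and no reset: what is moved stays moved. The work goes in short steps, each a Python script; the robot and the scene stay as the last script left them, time stands still between calls to the robot, and variables do not carry over. Pictures are saved under pics/ and viewed, and the job is handed in when it is done.

```bash
mkdir -p pics && ls
python3 - <<'E'
from rig import manip
import cv2,numpy as np
for n in("top","side"):
    c=manip.camera(n); cv2.imwrite(f"pics/{n}0.png",c["image"][:,:,::-1])
    np.savez(f"{n}0.npz",**c)
    print(n,c["fx"],c["fy"],c["cx"],c["cy"]);print(np.round(c["cam_to_world"],4))
print(manip.get_time(),manip.get_position(),manip.get_ee_rot())
E
```

```text
pics
top 505.11774744531124 505.11774744531124 320.7778255391842 234.86801078198
[[-0.0287 -0.9966  0.0778  0.3972]
 [-0.9996  0.0282 -0.0077 -0.0182]
 [ 0.0055 -0.078  -0.9969  1.2664]
 [ 0.      0.      0.      1.    ]]
side 483.14366964152157 483.14366964152157 321.30067978578984 234.26532775576416
[[ 0.7028 -0.504   0.5021 -0.1588]
 [-0.7113 -0.4878  0.506  -0.6522]
 [-0.0101 -0.7128 -0.7013  0.99  ]
 [ 0.      0.      0.      1.    ]]
0.1 [0.16462725 0.60241216 0.25259175] [ 0.20828384  1.56084495 -0.21056244]
```

View pics/top0.png

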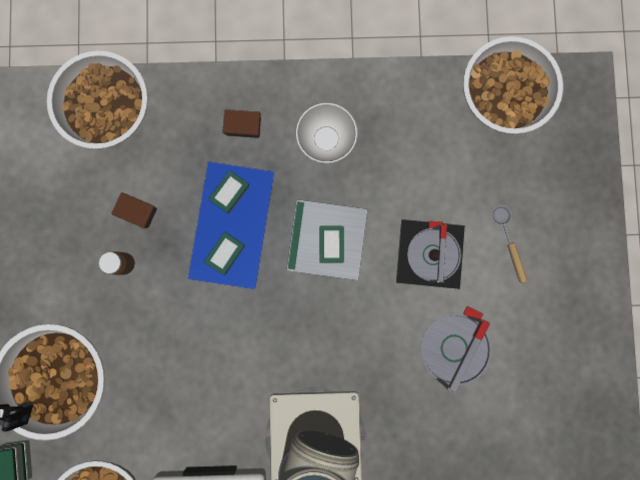

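View pics/side0.png

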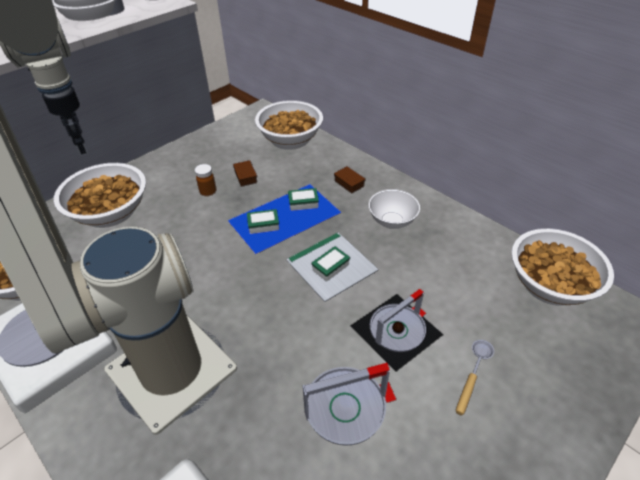

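The top view shows the following:
- **Tins:** the loose white/green ones are on the blue mat at (229,192) and (224,253). The base tin is on the tray at (332,243). The brown blocks at (241,123) and (134,210) are decoys.
- **Tray:** the green edge is at x≈296, towards world +y.
- **Pans:** the one at (434,254) is smaller, sits on the black mat and holds the pill. The one at (455,348) is larger, empty and has no mat. The first fits the description, so I'll confirm it in an enlarged crop.

```bash
cat > h.py <<'E'
import numpy as np,cv2
from scipy.spatial.transform import Rotation as R
def ray(c,uv):
    uv=np.atleast_2d(uv).astype(float)
    d=np.c_[(uv[:,0]-c["cx"])/c["fx"],(uv[:,1]-c["cy"])/c["fy"],np.ones(len(uv))]
    M=c["cam_to_world"]; return M[:3,3],d@M[:3,:3].T
def onz(c,uv,z):
    o,d=ray(c,uv); return o+d*((z-o[2])/d[:,2])[:,None]
def proj(c,p):
    M=np.linalg.inv(c["cam_to_world"]); q=np.atleast_2d(p)@M[:3,:3].T+M[:3,3]
    return np.c_[q[:,0]/q[:,2]*c["fx"]+c["cx"],q[:,1]/q[:,2]*c["fy"]+c["cy"]]
def tri(c1,u1,c2,u2):
    o1,d1=ray(c1,u1);o2,d2=ray(c2,u2);d1=d1[0];d2=d2[0]
    t=np.linalg.lstsq(np.c_[d1,-d2],o2-o1,rcond=None)[0]
    a=o1+d1*t[0];b=o2+d2*t[1];return (a+b)/2,np.linalg.norm(a-b)
def rot(yaw):  # tool down, jaw(y) axis at world angle yaw
    x=np.array([0,0,-1.]);y=np.array([np.cos(yaw),np.sin(yaw),0]);return R.from_matrix(np.c_[x,y,np.cross(x,y)]).as_rotvec()
def hsv(im): return cv2.cvtColor(im,cv2.COLOR_RGB2HSV)
def blobs(m,amin):
    cs,_=cv2.findContours(m.astype(np.uint8),cv2.RETR_EXTERNAL,cv2.CHAIN_APPROX_NONE)
    return [k for k in cs if cv2.contourArea(k)>amin]
def rect(c,k,z):
    P=onz(c,k.reshape(-1,2),z)[:,:2]
    (x,y),(w,h),a=cv2.minAreaRect((P*1000).astype(np.float32))
    if w<h: w,h,a=h,w,a+90
    return np.array([x,y])/1000,w,h,(a+90)%180-90
def load(n): return dict(np.load(n+".npz"))
E
python3 - <<'E'
from h import *
t=load("top0");s=load("side0")
a=cv2.resize(t["image"][150:400,180:520],(800,588),interpolation=cv2.INTER_CUBIC)
cv2.imwrite("pics/crop_t.png",a[:,:,::-1])
b=cv2.resize(s["image"][260:450,290:500],(663,600),interpolation=cv2.INTER_CUBIC)
cv2.imwrite("pics/crop_s.png",b[:,:,::-1])
for n,c in(("top",t),("side",s)):
    H=hsv(c["image"])
    g=(H[...,0]>60)&(H[...,0]<90)&(H[...,1]>110)
    print(n)
    for k in blobs(g,30):
        print("green",k.reshape(-1,2).mean(0).round(),cv2.contourArea(k),[rect(c,k,z) for z in(.039,.044,.008)] if n=="top" else "")
    r=((H[...,0]<5)|(H[...,0]>175))&(H[...,1]>180)&(H[...,2]>120)
    for k in blobs(r,10): print("red",k.reshape(-1,2).mean(0).round(1),cv2.boundingRect(k))
    bk=(H[...,2]<45)
    for k in blobs(bk,800): print("black",cv2.boundingRect(k),rect(c,k,.003))
E
```

```text
top
green [  7. 465.] 411.0 [(array([-0.02597334,  0.72136688]), 68.74850463867188, 37.29573440551758, 1.1825248003005981), (array([-0.02424965,  0.71835419]), 68.46843719482422, 37.14381790161133, 1.1825249195098877), (array([-0.03666028,  0.74004572]), 70.4848403930664, 38.237674713134766, 1.182526707649231)]
red [482.1 329.7] (476, 321, 13, 18)
red [472.9 312.9] (465, 308, 17, 10)
red [443.3 231.2] (441, 225, 5, 13)
red [434.5 223.7] (430, 222, 12, 6)
black (397, 221, 64, 67) (array([ 0.44080725, -0.30053378]), 155.78358459472656, 155.52130126953125, 82.77456665039062)
side
green [330. 265.] 126.0 
green [314. 247.] 109.5 
green [263. 220.] 82.5 
green [303. 198.] 63.0 
red [389.1 393. ] (386, 383, 9, 19)
red [378.  368.7] (368, 363, 21, 12)
red [421.6 312.5] (420, 310, 5, 6)
red [416.8 293.7] (412, 290, 10, 9)
black (352, 310, 90, 60) (array([ 0.4394848 , -0.30157788]), 155.51353454589844, 152.97853088378906, 82.83802032470703)
black (43, 83, 43, 71) (array([0.3203923 , 1.23358936]), 572.30029296875, 122.52295684814453, 73.925048828125)
```

View pics/crop_t.png

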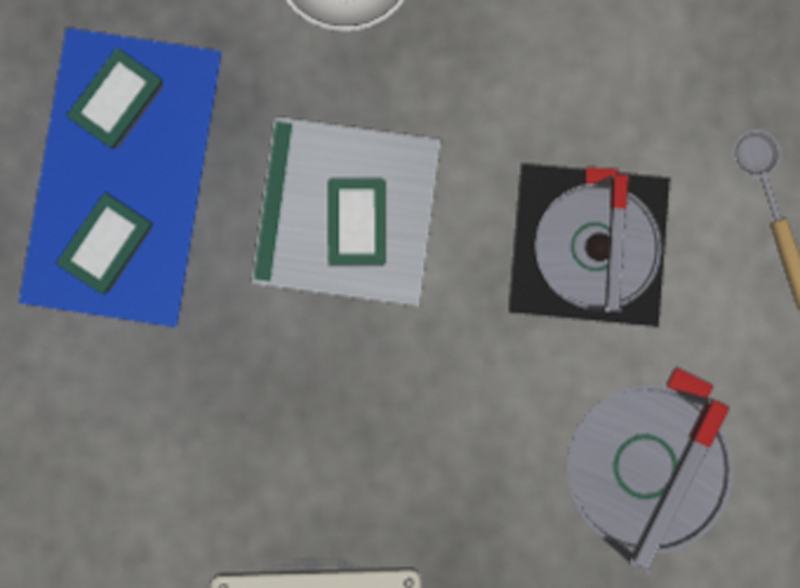

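View pics/crop_s.png

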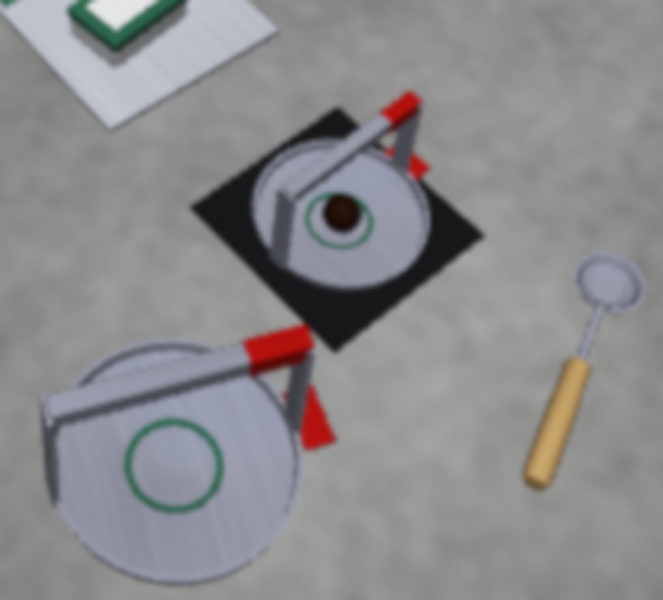

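Both crops confirm it: the pan at (434,254) on the black mat is the smaller one and has the brown pill inside its ring. Next come the precise measurements.

Run:
```python
from h import *
t=load("top0");s=load("side0")
for n,c in(("top",t),("side",s)):
    H=hsv(c["image"]).astype(int)
    g=(H[...,0]>55)&(H[...,0]<100)&(H[...,1]>85)
    g=cv2.morphologyEx(g.astype(np.uint8),cv2.MORPH_CLOSE,np.ones((3,3)))
    print(n)
    for k in blobs(g,60):
        m=k.reshape(-1,2).mean(0)
        if n=="top" and not(190<m[0]<400): continue
        print("green",m.round(),cv2.contourArea(k))
        for z in(.039,.044,.008): 
            q=rect(c,k,z);print("   ",z,q[0].round(4),np.round(q[1:],1))
t_im=t["image"]
H=hsv(t_im).astype(int)
al=(H[...,1]<35)&(H[...,2]>135);al[:, :280]=0;al[:,375:]=0;al[:190]=0;al[290:]=0
g=(H[...,0]>55)&(H[...,0]<100)&(H[...,1]>85);
m=(al|g);m[:,:280]=0;m[:,375:]=0;m[:190]=0;m[290:]=0
for k in blobs(cv2.morphologyEx(m.astype(np.uint8),cv2.MORPH_CLOSE,np.ones((3,3))),500): q=rect(t,k,.008);print("tray",q)
pr=H[210:290,390:470]
# pan parts
print("pan colours",[t_im[v,u].tolist() for u,v in((425,250),(442,245),(441,270),(456,250),(434,254))])
for n,c,b in(("top",t,(390,210,80,85)),("side",s,(345,275,100,90))):
    x,y,w,h=b;im=c["image"][y:y+h,x:x+w];Hh=hsv(im)
    dk=(Hh[...,2]<60)&(Hh[...,1]>120)
    for k in blobs(dk,15): p=k.reshape(-1,2).mean(0)+[x,y];print(n,"dark",p.round(1),cv2.contourArea(k))
```

```text
top
green [224. 253.] 817.5
    0.039 [0.4553 0.2088] [ 87.7  58.2 -35.2]
    0.044 [0.4551 0.2078] [ 87.3  58.  -35.2]
    0.008 [0.4568 0.2145] [ 89.9  59.7 -35.2]
green [331. 244.] 741.5
    0.039 [ 0.4701 -0.052 ] [82.9 53.7 -1.6]
    0.044 [ 0.4698 -0.0519] [82.6 53.5 -1.6]
    0.008 [ 0.4719 -0.0528] [85.  55.1 -1.6]
green [296. 235.] 306.5
    0.039 [0.4944 0.0333] [162.1  13.9  -9.4]
    0.044 [0.494  0.0331] [161.4  13.9  -9.4]
    0.008 [0.4968 0.0346] [166.2  14.3  -9.4]
green [228. 191.] 802.5
    0.039 [0.6068 0.1961] [ 88.   58.9 -37.2]
    0.044 [0.6059 0.1952] [ 87.7  58.7 -37.2]
    0.008 [0.612  0.2015] [ 90.3  60.4 -37.2]
side
green [345. 407.] 648.0
    0.039 [ 0.1953 -0.3562] [60.4 60.  43.9]
    0.044 [ 0.1935 -0.3578] [60.1 59.7 43.9]
    0.008 [ 0.2069 -0.3466] [62.3 62.  43.9]
green [330. 261.] 523.0
    0.039 [ 0.4684 -0.0533] [89.8 59.8 -1.4]
    0.044 [ 0.4651 -0.0564] [89.3 59.5 -1.4]
    0.008 [ 0.4889 -0.0337] [92.7 61.8 -1.4]
green [314. 247.] 150.0
    0.039 [0.4749 0.014 ] [158.5  13.   -9.5]
    0.044 [0.4716 0.0105] [157.6  12.9  -9.5]
    0.008 [0.4956 0.0357] [163.6  13.4  -9.5]
green [263. 219.] 120.0
    0.039 [0.4505 0.2049] [ 86.3  63.4 -34.9]
    0.044 [0.4473 0.2004] [ 85.8  63.1 -34.9]
    0.008 [0.4704 0.2328] [ 89.1  65.5 -34.9]
green [303. 198.] 102.5
    0.039 [0.6017 0.192 ] [ 87.6  63.9 -36.5]
    0.044 [0.5977 0.1875] [ 87.1  63.6 -36.5]
    0.008 [0.6265 0.2195] [ 90.5  66.  -36.5]
tray (array([ 0.48346432, -0.04348639]), 180.29612731933594, 180.27127075195312, 80.64334106445312)
pan colours [[106, 118, 118], [129, 130, 139], [128, 129, 138], [131, 132, 141], [49, 38, 34]]
side dark [397.8 326.8] 55.5
```

```bash
python3 - <<'E'
from h import *
t=load("top0");s=load("side0")
for n,c in(("top",t),("side",s)):
    H=hsv(c["image"]).astype(int)
    w=(H[...,1]<25)&(H[...,2]>185)
    for k in blobs(w,60):
        m=k.reshape(-1,2).mean(0)
        for z,(a,b),r in((.039,(224,253),15),(.039,(229,191),15),(.044,(331,243),15),(.039,(263,218),12),(.039,(303,197),12),(.044,(330,262),12)):
            if np.hypot(m[0]-a,m[1]-b)<r and (a>260)==(n=="side") or (a==331 and n=="top" and np.hypot(m[0]-a,m[1]-b)<r):
                q=rect(c,k,z);M=cv2.moments(k);print(n,(a,b),onz(c,[[M["m10"]/M["m00"],M["m01"]/M["m00"]]],z)[0].round(4),q[0].round(4),np.round(q[1:],1))
# dish outline: steel non-black within mat
for n,c in(("top",t),("side",s)):
    im=c["image"];H=hsv(im).astype(int)
    mk=cv2.fillConvexPoly(np.zeros(im.shape[:2],np.uint8),proj(c,[[.4408+a*.07,-.3005+b*.07,.003] for a,b in((-1,-1),(-1,1),(1,1),(1,-1))]).astype(np.int32),1)
    st=(mk>0)&(H[...,2]>75)&(H[...,1]<60)
    st=cv2.morphologyEx(st.astype(np.uint8),cv2.MORPH_OPEN,np.ones((3,3)))
    k=max(blobs(st,200),key=cv2.contourArea); 
    P=onz(c,cv2.convexHull(k).reshape(-1,2),.024)[:,:2]
    (x,y),r=cv2.minEnclosingCircle((P*1000).astype(np.float32));print(n,"rim enclosing",x,y,r)
    A=np.c_[2*P,np.ones(len(P))];q=np.linalg.lstsq(A,(P**2).sum(1),rcond=None)[0];print("  fit",q[:2],np.sqrt(q[2]+q[:2]@q[:2]))
    r=((H[...,0]<6)|(H[...,0]>174))&(H[...,1]>150)&(H[...,2]>90)
    for k in blobs(r,6):
        m=k.reshape(-1,2).mean(0)
        if cv2.boundingRect(k)[1]<320: print("  red",m.round(1),cv2.minAreaRect(k),onz(c,[m],.108)[0].round(4),onz(c,[m],.021)[0].round(4))
    gr=(H[...,0]>45)&(H[...,0]<95)&(H[...,1]>60)&(mk>0)
    ys,xs=np.nonzero(gr);P=onz(c,np.c_[xs,ys],.006)[:,:2];A=np.c_[2*P,np.ones(len(P))];q=np.linalg.lstsq(A,(P**2).sum(1),rcond=None)[0];print("  ring",len(xs),q[:2],np.sqrt(q[2]+q[:2]@q[:2]))
    dk=(mk>0)&(H[...,2]<70)&(H[...,1]>60)
    st2=[(k.reshape(-1,2).mean(0),cv2.contourArea(k)) for k in blobs(dk,8)];print("  pill?",st2)
E
python3 - <<'E'
import sys;sys.path.insert(0,'.')
from h import *
t=load("top0")
cv2.imwrite("pics/pan_t.png",cv2.resize(t["image"][215:290,395:470],(600,600),interpolation=cv2.INTER_NEAREST)[:,:,::-1])
E
```

```text
top (224, 253) [0.4555 0.2102 0.039 ] [0.4557 0.21  ] [ 62.8  32.6 -34.7]
top (331, 243) [ 0.4704 -0.0527  0.044 ] [ 0.4709 -0.053 ] [60.7 31.6 -1.7]
top (229, 191) [0.6071 0.1974 0.039 ] [0.6072 0.1975] [ 62.5  33.  -36.4]
side (330, 262) [ 0.4532 -0.0775  0.044 ] [ 0.4571 -0.0752] [169.2 150.6  -9.4]
side (263, 218) [0.4543 0.21   0.039 ] [0.4544 0.2101] [ 64.9  35.2 -35.4]
side (303, 197) [0.6054 0.1972 0.039 ] [0.6062 0.1971] [ 65.5  34.7 -36.2]
top rim enclosing 437.13653564453125 -305.3894348144531 67.6158218383789
  fit [ 0.43798607 -0.30421201] 0.06582776521416167
  red [472.6 313. ] ((472.7000427246094, 313.6000671386719), (16.994115829467773, 7.602630138397217), 26.56505012512207) [ 0.2995 -0.3675  0.108 ] [ 0.2922 -0.3937  0.021 ]
  red [439.  227.3] ((437.5, 229.5), (15.0, 17.0), 90.0) [ 0.4973 -0.3001  0.108 ] [ 0.5048 -0.3213  0.021 ]
  ring 40 [ 0.43849998 -0.30559807] 0.0239127455020979
  pill? [(array([434.78947368, 255.21052632]), 26.5)]
side rim enclosing 438.05816650390625 -304.88604736328125 69.316162109375
  fit [ 0.43622603 -0.30489121] 0.06711842201058708
  red [421.7 312.6] ((421.5000305175781, 312.5), (5.656853675842285, 4.242640495300293), 45.0) [ 0.4513 -0.3516  0.108 ] [ 0.5114 -0.322   0.021 ]
  red [416.8 293.9] ((417.0400390625, 293.7200012207031), (5.599999904632568, 11.200000762939453), 53.13010025024414) [ 0.4863 -0.3121  0.108 ] [ 0.5499 -0.2785  0.021 ]
  ring 35 [ 0.439638   -0.30371596] 0.02401834518430505
  pill? [(array([397.92857143, 326.60714286]), 66.0)]
```

View pics/pan_t.png

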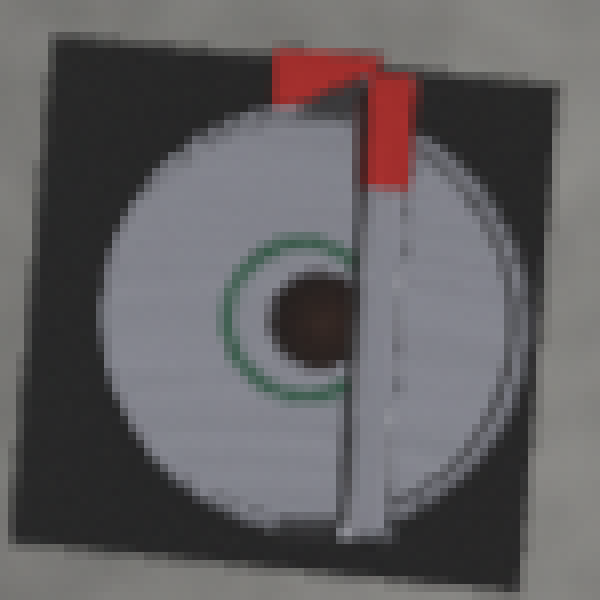

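Run:
```python
from h import *
t=load("top0");s=load("side0")
P=onz(t,[[443.75,223.6],[440.2,280.8]],.108);print(P,P.mean(0),np.linalg.norm(P[0]-P[1]),np.degrees(np.arctan2(*(P[0]-P[1])[:2][::-1])))
for u in([s["cx"],s["cy"]],):pass
c=np.array([.438,-.305]);
print(proj(t,[*c,.006]),proj(s,[[*c,.006],[.438,-.305,.022]]))
# pill centre both views
print(tri(t,[435.0,254.6],s,[397.9,326.6]))
# reach/IK
from rig import manip
def ik(p,yaw):
    q=manip.solve_ik(p,rot(yaw)); return None if q is None else np.round(q,2)
d=np.radians
for nm,p,y in(("b",[.4555,.2095],-35),("c",[.607,.197],-36.5),("a",[.4704,-.0525],-1.6)):
    for k in(90,-90):
        print(nm,k,ik([*p,.03],d(y+k)),ik([*p,.2],d(y+k)))
for k in(90,-90):
    y=3.5
    print("pan",k,ik([.438,-.305,.1],d(y+k)),ik([.438,-.305,.25],d(y+k)),"goal",ik([.4704,-.0525,.29],d(80.6+k)))
```

```text
[[ 0.50562593 -0.3115465   0.108     ]
 [ 0.37452654 -0.29715207  0.108     ]] [ 0.44007624 -0.30434929  0.108     ] 0.13188725444448676 -6.265851572969133
[[432.29198346 254.69352943]] [[396.90669974 330.10490768]
 [397.57397414 326.26315617]]
(array([ 0.43706101, -0.30719374,  0.02391748]), np.float64(0.0011311064550934761))
b 90 [ 0.41  0.63  2.   -0.    0.52 -0.55] [ 0.41  0.32  1.94 -0.    0.88 -0.55]
b -90 None None
c 90 [ 0.3   0.74  1.69 -0.    0.71 -0.64] [ 0.3   0.5   1.64 -0.    1.   -0.64]
c -90 [ 0.3   0.74  1.69 -0.    0.71  2.5 ] [ 0.3   0.5   1.64 -0.    1.    2.5 ]
a 90 [-0.14  0.6   2.06 -0.    0.48 -1.68] [-0.14  0.28  2.   -0.    0.86 -1.68]
a -90 [-0.14  0.6   2.06  0.    0.48  1.46] [-0.14  0.28  2.    0.    0.86  1.46]
pan 90 [-0.63  0.52  1.92 -0.    0.7  -2.26] [-0.63  0.29  1.83 -0.    1.01 -2.26] goal None
pan -90 [-0.63  0.52  1.92 -0.    0.7   0.88] [-0.63  0.29  1.83 -0.    1.01  0.88] goal [-0.14  0.15  1.92 -0.    1.07  0.03]
```

Measurements against what they must be:
- **Tray:** 180.3 mm square, yaw −9.4°.
- **Tins:** about 88 × 58 mm, with both views agreeing to about 1.5 mm.
- **Bar:** 131.9 mm long, yaw −6.3°.
- **Rim:** radius 66–67 mm.
- **Pill:** centre at z = 24 mm.

All of these fit, so I'll pick up the first tin.

```bash
cat > act.py <<'E'
from h import *
from rig import manip as m
d=np.radians
def pick(p,yaw,zu):
    o=rot(d(yaw+90))
    m.move_to([*p,.13],o); m.command_gripper(.085,50)
    m.servo_line([*p,zu+.024],o,rate=.12)
    m.command_gripper(.0,50)
    print("w",m.get_width(),"t",m.get_time())
    m.servo_line([*p,.15],o,rate=.2)
    print("w",m.get_width(),"F",np.round(m.get_contact_force(),2),"t",m.get_time())
def snap(tag):
    for n in("top","side"):
        c=m.camera(n);np.savez(f"{n}{tag}.npz",**c);cv2.imwrite(f"pics/{n}{tag}.png",c["image"][:,:,::-1])
E
python3 - <<'E'
from act import *
pick([.4555,.2098],-35.0,.003)
m.move_to([.4704,-.0525,.15],rot(d(-1.6+90)));print(m.get_time(),m.get_position(),m.get_contact_force())
snap(1)
E
```

```text
w 0.05958916136760015 t 3.5167
w 0.05915140858210797 F [ 0.31  0.16 -0.95] t 4.2833
5.3333 [ 0.47007259 -0.05208706  0.14924565] [-0.02348797  0.50510454 -1.65107256]
```

View pics/side1.png

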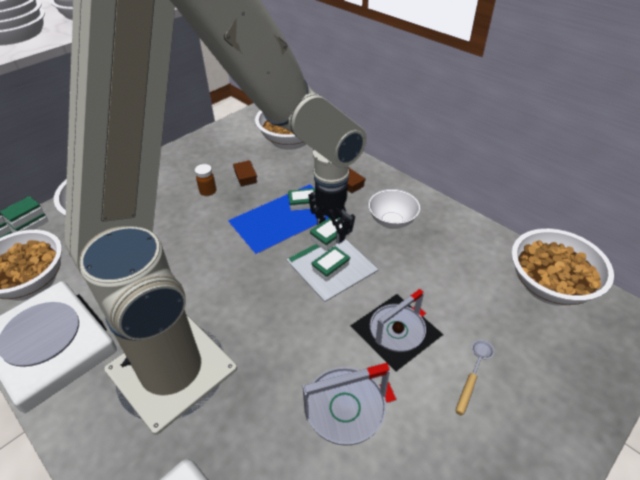

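The side view shows the tin held level at (326,232), above the base tin at (330,262). I'll lower it until it touches, then release.

```bash
cat >> act.py <<'E'
def place(p,yaw,zs):
    o=rot(d(yaw+90)); z=zs+.024
    m.servo_line([*p,z+.006],o,rate=.12); m.hold(.15)
    f0=m.get_contact_force()[2]
    for dz in np.arange(.0045,-.0035,-.0015):
        m.servo_line([*p,z+dz],o,rate=.03)
        f=m.get_contact_force()[2]-f0
        if f>2.5: break
    print("dz",dz,"f",f,m.get_position(),m.get_time())
    m.command_gripper(.085); 
    m.servo_line([*p,z+.11],o,rate=.2); print("t",m.get_time())
E
python3 - <<'E'
from act import *
place([.4704,-.0525],-1.6,.044)
pick([.607,.1973],-36.5,.003)
snap(2)
c=load("top2");H=hsv(c["image"]).astype(int)
w=(H[...,1]<25)&(H[...,2]>185)
for k in blobs(w,200):
    q=k.reshape(-1,2).mean(0)
    if abs(q[0]-331)<20 and abs(q[1]-243)<25: r=rect(c,k,.08);print(q,r)
for n,b in(("top",(280,190,100,100)),("side",(270,200,120,110))):
    x,y,w,h=b;cv2.imwrite(f"pics/z{n}2.png",cv2.resize(load(n+"2")["image"][y:y+h,x:x+w],None,fx=5,fy=5,interpolation=cv2.INTER_CUBIC)[:,:,::-1])
E
```

```text
dz -8.673617379884035e-19 f 15.263777066620595 [ 0.47049924 -0.05251385  0.06887706] 7.3667
t 8.45
w 0.05945160973521993 t 11.1417
w 0.05932326132827106 F [-0.04 -0.02 -2.06] t 11.9083
[331.5 243. ] (array([ 0.46991833, -0.05206791]), 61.32711410522461, 30.659019470214844, -1.6804428100585938)
```

View pics/ztop2.png

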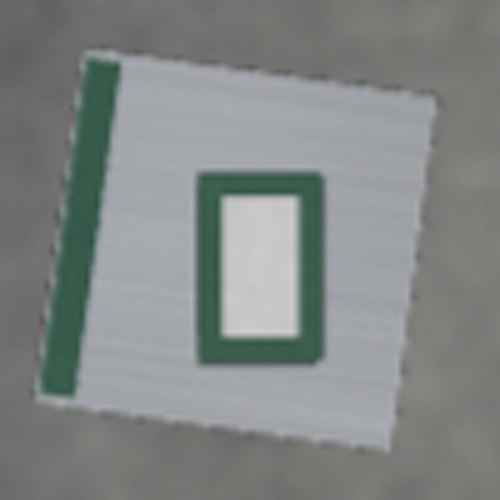

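View pics/zside2.png

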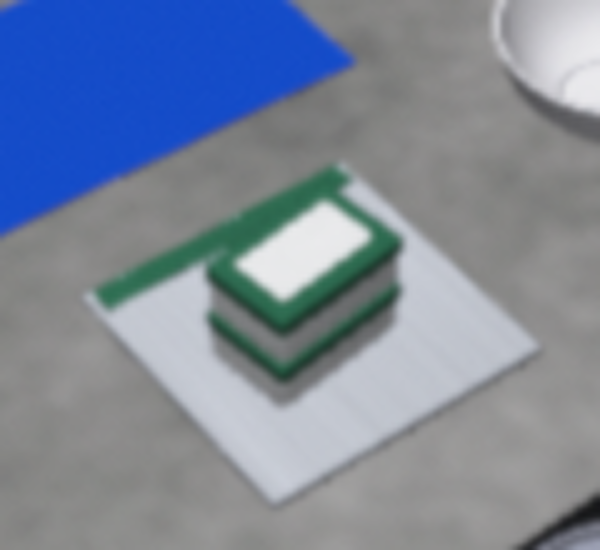

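The crops show the second tin squarely on the base, both with label at top-view (331,243). Measured offset is under 1 mm and the yaw is the same, −1.7°. The third tin goes on next.

```bash
sed -i 's/arange(.0045,-.0035,-.0015)/arange(.005,-.0035,-.001)/' act.py
python3 - <<'E'
from act import *
m.move_to([.4702,-.0523,.18],rot(d(-1.6+90)))
place([.4702,-.0523],-1.6,.080)
o=rot(d(-6.3-90))
m.move_to([.439,-.3047,.21],o);print(m.get_time())
snap(3)
c=load("top3");H=hsv(c["image"]).astype(int)
w=(H[...,1]<25)&(H[...,2]>185)
for k in blobs(w,200):
    q=k.reshape(-1,2).mean(0)
    if abs(q[0]-331)<20 and abs(q[1]-243)<25: r=rect(c,k,.116);print(q,r)
for n,b in(("top",(280,190,200,110)),("side",(270,200,180,160))):
    x,y,w,h=b;cv2.imwrite(f"pics/z{n}3.png",cv2.resize(load(n+"3")["image"][y:y+h,x:x+w],None,fx=3.7,fy=3.7,interpolation=cv2.INTER_CUBIC)[:,:,::-1])
E
```

```text
dz 0.001 f 2.707929174638101 [ 0.47031003 -0.05232182  0.10511099] 15.2417
t 16.3167
18.6417
[332.    241.925] (array([ 0.47110919, -0.05228681]), 61.77880096435547, 32.02086639404297, -1.6804428100585938)
```

View pics/ztop3.png

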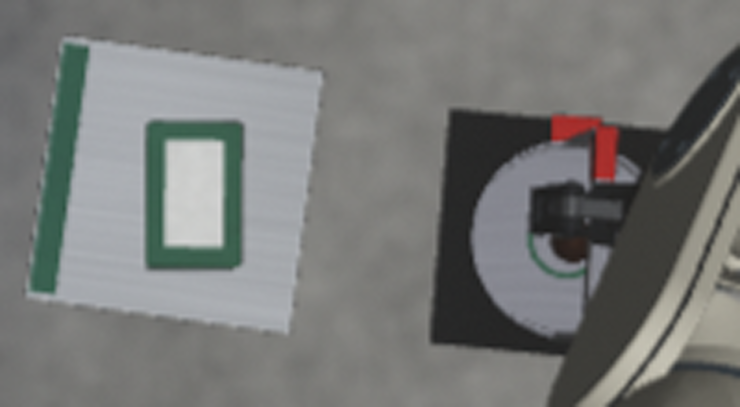

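View pics/zside3.png

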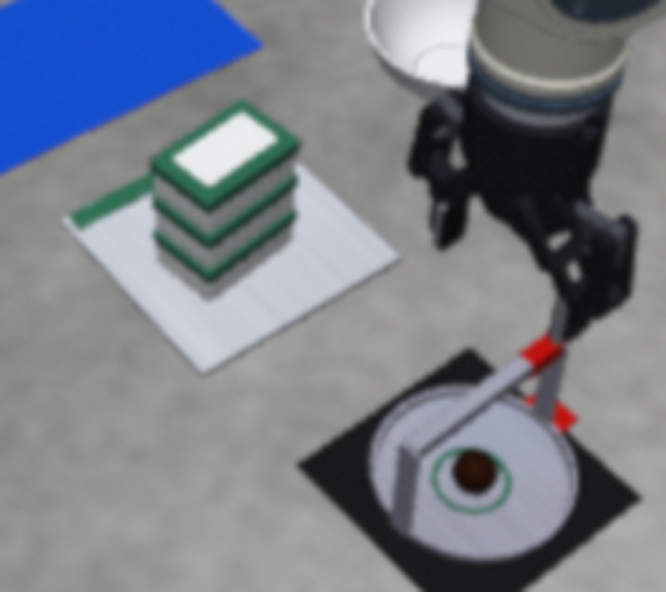

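The crops show the three-tin column square, with the top label at (332,242) and under 1 mm of offset. The open jaws straddle the red-ended bar and the pill is inside the ring. I'll grasp the bar and lift the pan a little.

Run:
```python
from act import *
o=rot(d(-6.3-90));p=[.4395,-.3045]
m.servo_line([*p,.21],o,rate=.05)
m.servo_line([*p,.104],o,rate=.08);print(m.get_contact_force(),m.get_time())
m.command_gripper(.03,40);m.command_gripper(.017)
print(m.get_width(),m.get_contact_force(),m.get_torque())
m.command_gripper(0,40);m.command_gripper(0,100);m.hold(.2)
print(m.get_width(),m.get_contact_force(),m.get_torque(),m.get_time())
m.servo_line([*p,.119],o,rate=.015);m.hold(.3)
print(m.get_width(),m.get_contact_force(),m.get_torque(),m.get_time())
snap(4)
x,y,w,h=(330,250,130,120);cv2.imwrite("pics/zs4.png",cv2.resize(load("side4")["image"][y:y+h,x:x+w],None,fx=5,fy=5,interpolation=cv2.INTER_CUBIC)[:,:,::-1])
```

```text
[ 0.62380723 -0.06747959 -0.40388891] 20.4667
0.017037848635945707 [ 0.06422023 -0.22686826  0.60852866] [-0.01039735 -0.0312244   0.03993847]
0.01026369373640582 [ 0.50078671 -1.79459192  1.75950679] [-0.32515094  0.0041351  -0.00980469] 21.9583
0.010395448269589188 [-0.69424284  0.13048894 -3.75354747] [-0.04217786 -0.02854672  0.00056006] 23.4083
```

View pics/zs4.png

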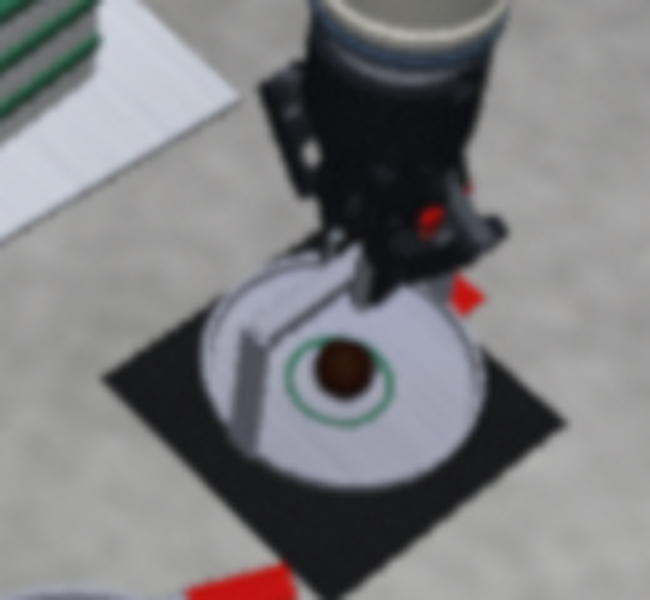

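The pan is clear of the mat, the bar is gripped, the pill is inside the ring at crop (344,368), and the load reads 3.75 N. Now I'll lift it slowly and carry it with the quarter turn.

Run:
```python
from act import *
o=rot(d(-6.3-90));p=[.4395,-.3045]
m.servo_line([*p,.255],o,rate=.035);m.hold(.3);print(m.get_time(),m.get_width())
g=rot(d(-9.4))
m.servo_line([.4703,-.0523,.255],g,rate=.026);m.hold(.8)
print(m.get_width(),m.get_contact_force(),m.get_torque(),m.get_time(),m.get_position(),m.get_ee_rot(),g)
snap(5)
x,y,w,h=(250,120,160,180);cv2.imwrite("pics/zs5.png",cv2.resize(load("side5")["image"][y:y+h,x:x+w],None,fx=3.3,fy=3.3,interpolation=cv2.INTER_CUBIC)[:,:,::-1])
x,y,w,h=(250,170,160,140);cv2.imwrite("pics/zt5.png",cv2.resize(load("top5")["image"][y:y+h,x:x+w],None,fx=4,fy=4,interpolation=cv2.INTER_CUBIC)[:,:,::-1])
```

```text
27.8417 0.010358261663654935
0.010242964093225353 [-0.44871236  0.02824558 -3.41749473] [-0.02147812  0.01920434 -0.04420023] 38.5667 [ 0.4702746  -0.05229738  0.25497745] [ 1.32898396  1.12714401 -1.32907585] [ 1.3290266   1.12709653 -1.3290266 ]
```

View pics/zs5.png

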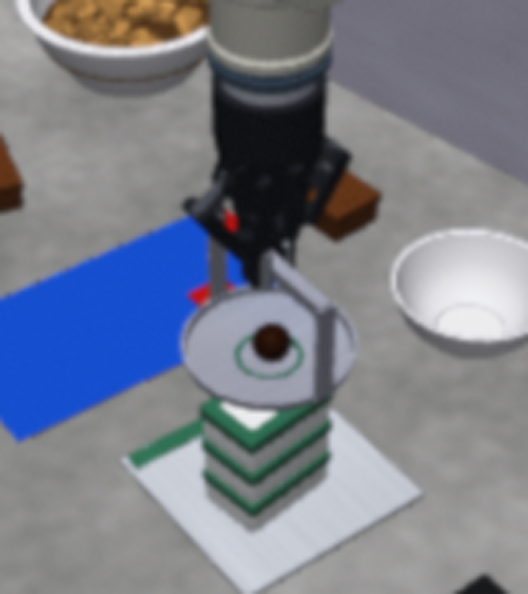

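View pics/zt5.png

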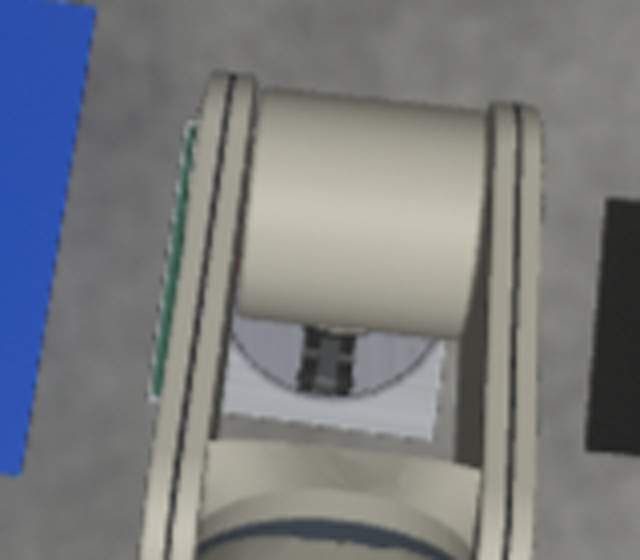

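The side view shows the pan over the column with its red end towards the green edge, and the pill in the ring at crop (271,342). Next I'll test centring and level by projecting the pan's known points, assumed level, and comparing.

Run:
```python
from h import *
s=load("side5");im=s["image"].copy()
c=np.array([.4703,-.0523]);zu=.154;y=np.radians(80.6);ex=np.array([np.cos(y),np.sin(y)]);ey=np.array([-ex[1],ex[0]])
def pt(a,b,z):return [*(c+a*ex+b*ey),zu+z]
x0,y0,w,h=(280,180,90,80);f=8
big=cv2.resize(im[y0:y0+h,x0:x0+w],None,fx=f,fy=f,interpolation=cv2.INTER_NEAREST)
def dr(P,col):
    for q in proj(s,P): cv2.circle(big,tuple(((q-[x0,y0]+.5)*f).astype(int)),2,col,-1)
th=np.linspace(0,2*np.pi,60)
dr([pt(.066*np.cos(a),.066*np.sin(a),.021) for a in th],(255,255,0))
dr([pt(.022*np.cos(a),.022*np.sin(a),.0067) for a in th],(255,0,255))
dr([pt(-.065,e,z) for e in(-.006,.006) for z in(.105,.091)]+[pt(.074,0,.018)],(0,255,255))
cv2.imwrite("pics/ov5.png",big[:,:,::-1])
H=hsv(s["image"]).astype(int)
g=(H[...,0]>45)&(H[...,0]<95)&(H[...,1]>60);ys,xs=np.nonzero(g[212:240,318:344]);
```

```text
(no output)
```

View pics/ov5.png

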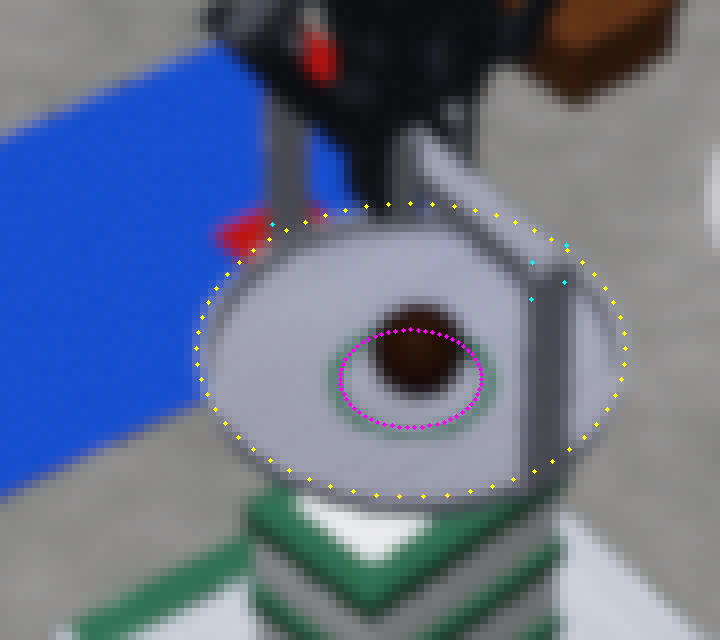

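The overlay agrees with a level, centred pan: every point lies about 1 px low, which means the pan is 2–3 mm lower than assumed and leaves about 35 mm of clearance. I'll confirm the pill is at rest before handing in.

Run:
```python
from act import *
m.hold(1.0);snap(6)
def pill(c):
    im=c["image"][210:240,315:350];H=hsv(im)
    k=max(blobs((H[...,2]<75)&(H[...,1]>70),10),key=cv2.contourArea);M=cv2.moments(k)
    return np.array([M["m10"]/M["m00"]+315,M["m01"]/M["m00"]+210])
for t in("5","6"):
    c=load("side"+t);q=pill(c);P=onz(c,[q],.152+.0195)[0];print(q,P,P[:2]-[.4703,-.0523])
print(m.get_time(),m.get_width(),np.abs(m.get_joint_vel()).max())
```

```text
[331.86538462 223.13461538] [ 0.47324024 -0.05287166  0.1715    ] [ 0.00294024 -0.00057166]
[331.83018868 223.06603774] [ 0.47335857 -0.05263786  0.1715    ] [ 0.00305857 -0.00033786]
39.7667 0.01013179791912708 0.0009501365874031312
```

View pics/side6.png

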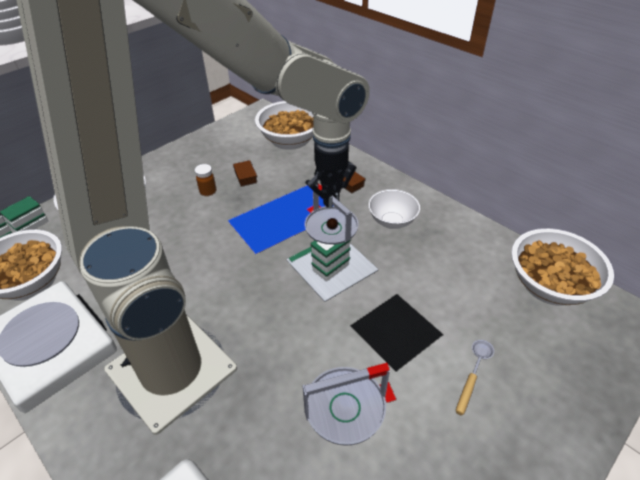

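The view shows the pan at (331,226) over the column at (330,257). The pill is at rest 3 mm from the pan's centre, and the bowl, jar and spoon are where they started. I'm handing the job in.

```bash
python3 -c "
from rig import manip as m
m.sign_off();print(m.get_time())"
```

```text
the job is handed in; nothing more can be done
the job is handed in; nothing more can be done
```

I stacked both loose tins on the base tin, then lifted the smaller pan by its handle. It is held over the column with its red end towards the tray's green-edged side. I handed the job in at about 40 s of the 72 s allowed; no verdict is reported.

**Last checks:**
- **Column:** each tin is within about 1 mm of the base tin and at the same yaw, −1.7°.
- **Pan:** it is level to within about 1° by the side view only, because the arm blocks the top view. It sits 2–3 mm lower than I calculated, leaving about 35 mm above the top tin.
- **Pill:** it is at rest about 3 mm from the pan's centre, well inside the green ring.
- **Bystanders:** the bowl, jar and spoon look unmoved.
- **Placing force:** the first tin touched down with about 15 N on the tool, so I used finer steps for the second, which read about 3 N.

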